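Show the worn fan and its replacement to the repair camera

ROBOT

A 6-joint arm with a two-finger parallel gripper is mounted at the origin on the work surface. World frame = base frame: x ahead of the robot, y to its left, z up, the work surface at z = 0. Lengths are in mm, angles in rad, forces in N, time in s.
With the tool pointing down it reaches from about 275 to 1000 mm from the base axis. Payload 8.4 kg.
Tool frame: the origin (TCP) lies between the finger pads, 19 mm behind the fingertips; this is the grasp point; z points along the fingers, y is the line along which they close (so a half turn about z gives the same grasp; the last joint's range is limited). The gripper opens to 85 mm and grips with 20 to 120 N. Pads are 22 mm wide; open, the fingers measure 114 mm over their backs; the gripper's body (76 mm by 85 mm) begins 54 mm behind the grasp point. The pads swing forward as they close: fully open they stand 13 mm farther back than shut.
Start: joints at [-1.119, 0.353, 1.633, -0, 1.155, -0.002], TCP at [273.989, -561.746, 249.981] pointing down, gripper open.
Joint ranges: [-2.63, 2.63], [-0.92, 2.1], [0.06, 2.66], [-1.3, 4.44], [0, 2.69], [-3.02, 3.02]. Speed limits (rad/s): [2.22, 2.22, 2.79, 3.14, 3.14, 3.14].

INTERFACE

Orientations are given as [roll, pitch, yaw] about the fixed x, y, z axes, in that order (R = Rz(yaw) Ry(pitch) Rx(roll)).
In Python, from rig import r, cams, sign_off gives the robot as it stands.
- The arm moves only by the shell command python3 -m crank 'ROWS' [FORCE]. ROWS is JSON, a list of rows, each a list of 7 numbers: the shift along the tool's x, y, z in m, then the turn, a rotation vector about the tool's x, y, z in rad, then the closure, from 0 (fully open) to 1 (shut). In form: [[dx, dy, dz, ax, ay, az, gripper], ...]. A call has 1 to 5 rows; each row is the pose to reach, as a shift and turn from the pose commanded when the call began, along the tool's axes at that moment; what a row does not reach only later rows make up. A row lasts 1/10 s, in which the tool goes at most 50 mm and 8.59 degrees, less where a joint would pass 70% of its speed; a pose out of reach is approached as far as the arm can. A call with a gripper value outside its range is refused whole. The fingers move at their own pace and stop on an object; FORCE is the grip in N (left out, the last holds). Time passes only in rows, so rows that repeat a pose let the fingers close. It gives the time, the measured TCP pose, the force, the opening and the grip force at its end, in the units of the state.
- r.sense(): the state, without advancing time (a new reading comes with each control period).
- cams.grab_frame(name): name is "side" or "top"; returns a dict with "image" (420x560x3 uint8, red, green, blue), "fx", "fy", "cx", "cy" (pixels), "D" ([k1, k2, p1, p2, k3] as OpenCV has them; the pictures are not rectified), "position" and "orientation" of the camera in the world. Camera axes: x right, y down, z forward; pixel columns grow to the right and rows downward; lengths in mm; the calibration is good to about 2 mm. A picture is of the moment at which its call begins. There is no depth.
- sign_off(): hands the job in; it is judged then, once.
The state is a dict: "clock": time; "qpos": joint angles; "qvel": joint speeds; "joint_efforts": joint torques, N m; "eef_pos": TCP position; "tcp_rot": TCP orientation; "contact_force": force on the tool from outside, world axes, zero at the start; "wrist_torque": the same for the moment, N m; "opening": opening from 0.0 (shut) to 1.0 (fully open); "grasp_force": force on a finger pad.
Only numpy, scipy, OpenCV 4.12 (cv2) and the standard library are available. Lean on these libraries where they do the work, as an engineer would, in place of code of your own. Each camera call takes 0.05 s, during which the arm holds its last target. There are 200 camera calls.

TASK

Record for the customer which part of the opened laptop will be changed: press the red button on the camera control box fully down and let it come back up, then point at the fan in the laptop, then at the spare fan in the white tray, and finish still pointing there. To point, hold the fingertips, fingers down, two to three centimetres above the middle of the fan's hub, and keep still there for two seconds. Do not touch the laptop, the tray or any spare, pick nothing up, and leave everything else where it is.

Things in the scene. Friction and masses are not known exactly. Their poses are not given: they have to be found in the camera images.
- record_top (a point): centre of the top face of the round red push button (32 mm across, black housing) on top of the grey camera control box; about 55 mm above the table. Pushed straight down; spring-loaded, it comes back up when released
- record (a joint): travel of the red button, in m: 0 up, 0.006 fully down (a spring, 5 N at full travel)
- control: grey camera control box with a white top, 100 x 120 x 40 mm, fixed; origin at the centre of its underside, z up; either left or right of the laptop
- laptop_fan (a point): top of the hub of the cooling fan built into the opened laptop, 15 mm above the laptop's underside, 19 mm above the table; z up. The fan is a square black blower fan, 56 x 56 mm and 9 mm thick, with a round grey-bladed wheel in a silver ring and a steel hub 18 mm across
- laptop: opened laptop lying upside down without its bottom cover on the blue mat, silver shell 200 x 280 mm, 15 mm high, fixed; origin at the centre of its underside; the fan hub lies at x +45, y +80 mm in its frame; nothing in it stands higher than 15 mm
- spare_fan_hub (a point): top of the hub of the spare fan in the tray, 10 mm above the fan's underside, 18 mm above the table; z up
- spare_fan: spare fan, the same part as in the laptop: square black blower fan, 56 x 56 mm and 9 mm thick, with a round grey-bladed wheel in a silver ring and a steel hub 18 mm across; one of the four spares, loose in one compartment of the tray; origin at the centre of its underside; not to be touched
- tray: white spares tray 160 x 160 x 14 mm, walls and floor 4 mm, two by two compartments, fixed; origin at the centre of its underside; on the other side of the laptop from the control box; any spare may be in any compartment
- battery: grey battery block with a white label and a yellow strip, 50 x 50 x 8 mm; one of the four spares, loose in one compartment of the tray; origin at the centre of its underside; not to be touched
- memory: green memory board with four black chips, 30 x 58 x 6 mm; one of the four spares, loose in one compartment of the tray; origin at the centre of its underside; not to be touched
- heatsink: copper finned heat sink, 44 x 44 x 14 mm; one of the four spares, loose in one compartment of the tray; origin at the centre of its underside; not to be touched
- dispenser: clear glass solvent dispenser, 72 mm across, 104 mm high; loose; stands on the blue mat; origin at the centre of its underside; leave it where it is
- blower: green rubber air blower with a pointed nozzle, 72 mm across, 100 mm high; loose; stands on the blue mat; origin at the centre of its underside; leave it where it is
- jar: small amber glass screw jar, 38 mm across, 45 mm high; loose; stands on the blue mat; origin at the centre of its underside; leave it where it is
- screwdriver: red-handled screwdriver, 160 mm long, lying on the table left of the mat; leave it where it is
- spudger: orange plastic prying stick, 170 mm long, lying on the table right of the mat; leave it where it is
Things that resemble listed ones, but are neither listed nor needed, are in the scene too. There is more than one size of the control; the job needs the largest.

How it is judged (in metres and radians):
On the way, in this order (a step that is already met when the one before it is completed fails the run):
1. the red button is pressed fully down by the fingers (value of joint record above 0.0045 m and contact force between the fingers and control above 0.5 N), for 0.03 s.
2. the button is up again (value of joint record below 0.0015 m), for 0.1 s.
3. the fingers point down at the laptop's fan, just above its hub, for two seconds (horizontal distance between the grasp point and laptop_fan below 0.016 m and z of the grasp point in the frame of laptop_fan between 0.019 and 0.066 m and angle between the grasp point's own z axis and vertical above 2.6 rad), for 1.6 s.
4. the fingers point down at the spare fan, just above its hub, for two seconds (horizontal distance between the grasp point and spare_fan_hub below 0.016 m and z of the grasp point in the frame of spare_fan_hub between 0.019 and 0.066 m and angle between the grasp point's own z axis and vertical above 2.6 rad), for 1.6 s.
At the end, for the whole second after the job is handed in: The tool point is within 16 mm sideways of the spare fan's hub and 19 to 66 mm above it (fingertips roughly 0 to 47 mm above it, not touching), the tool within about 30 degrees of straight down; the button is up; the spare fan and every other loose thing are at most 10 mm from where they started (all of step 4 and value of joint record below 0.0015 m and linear speed of spare_fan below 0.02 m/s and distance of each of spare_fan, battery, memory, heatsink, dispenser, blower, jar, screwdriver, spudger from where it was at the start of the episode below 0.01 m).
It fails at once if the laptop, the tray or a spare was touched (contact force between any of the fingers, the arm and laptop above 0.3 N or contact force between any of the fingers, the arm and tray above 0.3 N or contact force between any of the fingers, the arm and spare_fan above 0.3 N or contact force between any of the fingers, the arm and battery above 0.3 N or contact force between any of the fingers, the arm and memory above 0.3 N or contact force between any of the fingers, the arm and heatsink above 0.3 N).
It fails at once if a spare or a bystander was shifted by more than 10 mm or picked up (not (distance of each of spare_fan, battery, memory, heatsink, dispenser, blower, jar, screwdriver, spudger from where it was at the start of the episode below 0.01 m)).
It also fails if it takes over 50 s, if anything falls off the work surface, if the arm or the gripper's body presses on something with over 40 N, if the wrist force passes 120 N, or if a joint passes its speed limit or range.

## Working session

There is one attempt and no reset: what is moved stays moved. The work goes in short steps, Python scripts to look and compute and a shell command to move; the robot and the scene stay as the last step left them, time stands still between calls to the robot, and variables do not carry over. Pictures are saved under pics/ and viewed, at most 10 in all, crops included, and the job is handed in when it is done.

```bash
mkdir -p pics; cat > h.py <<'E'
import numpy as np, cv2, pickle
from scipy.spatial.transform import Rotation as R
def load(n): return pickle.load(open(f'pics/{n}.pkl','rb'))
def rot(f):
    o=np.array(f['orientation'],float)
    return R.from_euler('xyz',o).as_matrix() if o.size==3 else o.reshape(3,3)
def K(f): return np.array([[f['fx'],0,f['cx']],[0,f['fy'],f['cy']],[0,0,1.]])
def back(f,px,z):
    p=cv2.undistortPoints(np.array(px,float).reshape(-1,1,2),K(f),np.array(f['D'],float)).reshape(-1,2)
    d=np.c_[p,np.ones(len(p))]@rot(f).T; c=np.array(f['position'],float)
    return c+d*((np.array(z)-c[2])/d[:,2])[:,None]
def proj(f,P):
    M=rot(f).T; t=-M@np.array(f['position'],float)
    return cv2.projectPoints(np.array(P,float).reshape(-1,1,3),cv2.Rodrigues(M)[0],t,K(f),np.array(f['D'],float))[0].reshape(-1,2)
E
python3 - <<'E'
from rig import r,cams
import pickle,cv2
for n in('top','side'):
    f=cams.grab_frame(n); pickle.dump(f,open(f'pics/{n}.pkl','wb'))
    cv2.imwrite(f'pics/{n}.png',cv2.resize(f['image'][:,:,::-1],(784,588),interpolation=cv2.INTER_CUBIC))
    print(n,f['position'],f['orientation'],f['fx'],f['cx'],f['cy'])
print(r.sense())
E
```

```text
top [ 296.77520239   12.97010804 1389.16809475] [-2.98444370e+00 -2.21053483e-03 -1.57807924e+00] 447.5604972443948 277.8719863818934 208.67407561397664
side [ 182.13695989 -881.01424502 1014.27379607] [-2.35175253 -0.00580735 -0.34924004] 465.9750730398985 282.55102472147405 210.1511653730257
{'clock': 0.1, 'qpos': array([-1.11940690e+00,  3.53599299e-01,  1.63405003e+00,  4.94426211e-06,
        1.15515063e+00, -2.36863321e-03]), 'qvel': array([-0.0001846 , -0.00136187, -0.00072088, -0.00043003,  0.00234504,
       -0.00017283]), 'joint_efforts': array([-8.87566807e-05, -6.06358695e+01, -3.42818999e+01,  8.63096807e-05,
        3.94784234e-03, -1.98138099e-05]), 'eef_pos': array([ 273.81816955, -561.39955675,  249.32813792]), 'tcp_rot': array([-3.14038536e+00, -7.38051657e-06,  4.53756055e-01]), 'contact_force': array([-0.18202576, -0.34501294,  0.15994338]), 'wrist_torque': array([ 0.02095762, -0.00882441,  0.01766358]), 'grasp_force': 0.0, 'opening': 0.9974867094237821}
```

View pics/top.png

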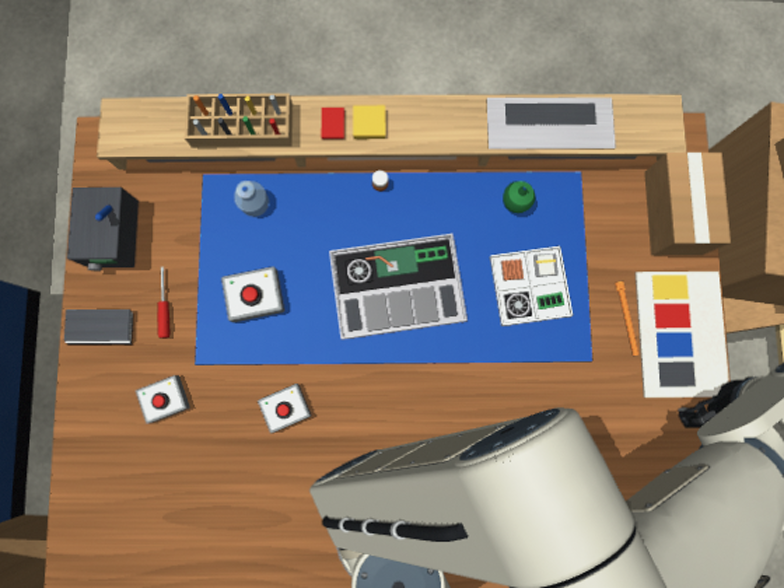

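View pics/side.png

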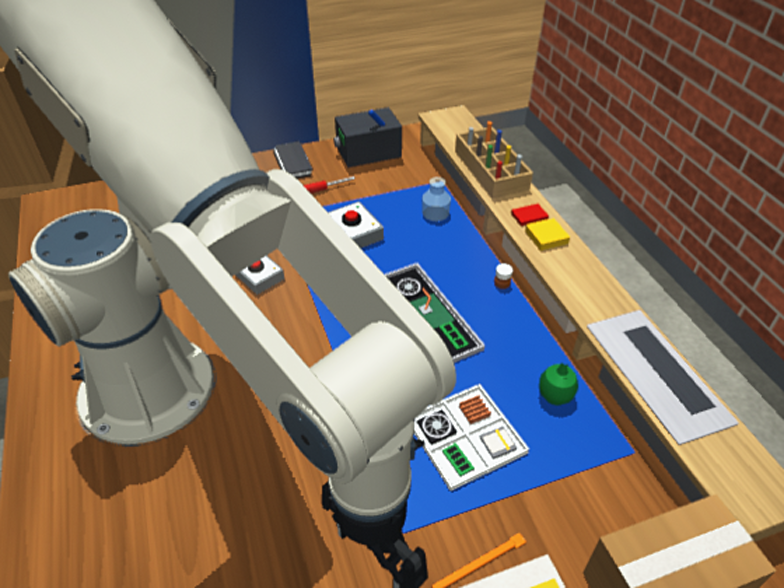

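In the top picture (784 px wide), the three button boxes are at (252,294) on the mat, (161,400) and (285,409) on the table. The one on the mat is the largest. The laptop fan is at (359,269). In the tray, the round-wheeled fan is at (517,304), the heat sink at (512,270), the battery at (545,264) and the memory at (550,300). In the side picture the button is at (351,216), the laptop fan at (409,287) and the spare fan at (436,426). Next I'll measure these and confirm them in one crop.

```bash
python3 - <<'E'
from h import *
def red(f,g,w=22):
    x,y=int(g[0]),int(g[1]); s=f['image'][y-w:y+w,x-w:x+w].astype(int)
    m=((s[...,0]>120)&(s[...,1]<80)&(s[...,2]<80)).astype(np.uint8)
    n,l,st,c=cv2.connectedComponentsWithStats(m); k=1+st[1:,4].argmax(); return c[k]+[x-w,y-w],st[k]
T,S=load('top'),load('side')
for nm,g in(('big',(252/1.4,294/1.4)),('s1',(161/1.4,400/1.4)),('s2',(285/1.4,409/1.4))):
    c,st=red(T,g); print(nm,c,st,back(T,[c],[55])[0].round(1))
c,st=red(S,(351/1.4,216/1.4)); print('side big',c,st,back(S,[c],[53])[0].round(1))
# box top corners (z=40) / laptop corners (z 19), tray corners(14+?)
b=back(T,np.array([[222,274],[280,266],[287,310],[229,321]])/1.4,[40]*4); print(b.round(0).tolist(), np.linalg.norm(np.diff(b,axis=0),axis=1).round())
L=back(T,np.array([[329,250],[453,234],[467,321],[343,338]])/1.4,[19]*4)
print('lap',L.round(0).tolist(),np.linalg.norm(np.diff(L,axis=0),axis=1).round())
for nm,tp,sp,z in(('lfan',(359,270),(409,287),19),('sfan',(517,304),(436,426),18)):
    print(nm,back(T,[np.array(tp)/1.4],[z])[0].round(1),back(S,[np.array(sp)/1.4],[z])[0].round(1))
c=L.mean(0);u=L[0]-L[1];u/=np.linalg.norm(u);v=np.array([u[1],-u[0],0]);print('lap pred',(c+80*u+45*v).round(1))
def crop(f,x,y,w=33,h=33): 
    x,y=int(x/1.4),int(y/1.4); return cv2.resize(f['image'][y-h:y+h,x-w:x+w,::-1],(264,264),interpolation=cv2.INTER_CUBIC)
cv2.imwrite('pics/crop.png',np.vstack([np.hstack([crop(T,252,294),crop(T,359,270),crop(T,530,286)]),np.hstack([crop(S,351,216),crop(S,409,287),crop(S,456,426)])]))
E
```

```text
big [177.83529412 209.54117647] [15 17 11 10 85] [507.6 310.7  55. ]
s1 [112.56140351 286.03508772] [16 19  8  9 57] [280.3 498.3  55. ]
s2 [201.5 292.5] [17 19  8  8 52] [260.5 234.6  55. ]
side big [250.48717949 153.05128205] [18 19 10  6 39] [511.1 319.   53. ]
[[553.0, 375.0, 40.0], [570.0, 247.0, 40.0], [473.0, 230.0, 40.0], [450.0, 356.0, 40.0]] [128.  99. 128.]
lap [[610.0, 142.0, 19.0], [645.0, -136.0, 19.0], [448.0, -163.0, 19.0], [413.0, 110.0, 19.0]] [281. 199. 275.]
lfan [564.2  74.8  19. ] [566.6  71.8  19. ]
sfan [ 485.5 -274.7   18. ] [ 484.7 -279.9   18. ]
lap pred [563.9  73.1  19. ]
```

View pics/crop.png

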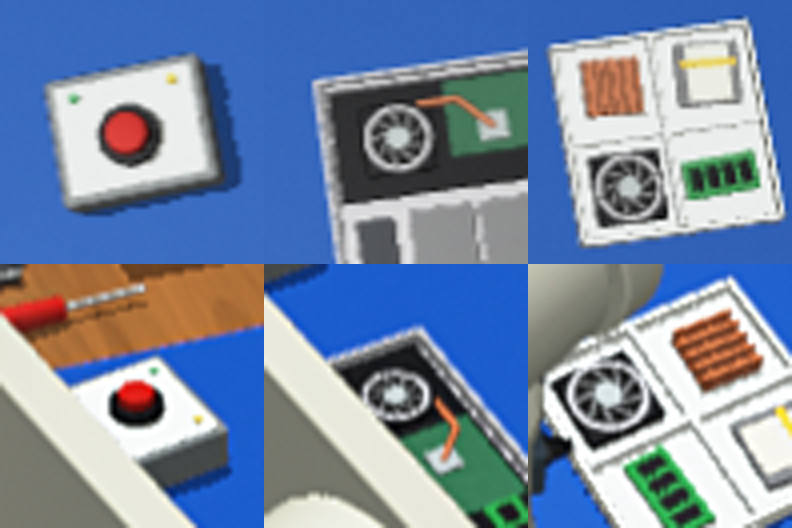

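Confirmed: the crop shows the big box with its red button on the mat, the laptop fan, and the spare fan in the lower-left compartment as seen from above. The targets in mm are button (508,313,55), laptop fan (565,74,19) and spare fan (485,-277,18). Heights, sizes and reach are consistent with the description.

```bash
cat > go.py <<'E'
import sys; from rig import r; from h import R; import numpy as np
s=r.sense(); M=R.from_euler('xyz',s['tcp_rot']); t=np.array([float(a) for a in sys.argv[1:4]])
d=M.inv().apply(t-s['eef_pos'])/1000
print('shift',d.round(4),'len',np.linalg.norm(d).round(3),'F',s['contact_force'].round(2),'t',s['clock'],'rot',s['tcp_rot'].round(3),'q',s['qpos'].round(2),'open',s['opening'])
E
python3 go.py 508 313 200
```

```text
shift [ 0.5938 -0.6832  0.0502] len 0.907 F [-0.18 -0.35  0.16] t 0.1 rot [-3.14  -0.     0.454] q [-1.12  0.35  1.63  0.    1.16 -0.  ] open 0.9974867094237821
```

```bash
for i in 1; do python3 -m crank '[[0.03,-0.035,0,0,0,0,1],[0.06,-0.07,0,0,0,0,1],[0.09,-0.105,0,0,0,0,1],[0.12,-0.14,0,0,0,0,1],[0.15,-0.175,0,0,0,0,1]]' 20; done; python3 go.py 508 313 200
```

```text
clock: 0.6
eef_pos: [332.0, -336.8, 249.7]
tcp_rot: [-3.141, -0.0, 0.453]
contact_force: [0.1, -0.2, -0.1]
opening: 0.145
grasp_force: 0.0
shift [ 0.4428 -0.5071  0.0499] len 0.675 F [ 0.12 -0.23 -0.08] t 0.6 rot [-3.141 -0.     0.453] q [-0.8   0.11  1.95  0.    1.08  0.32] open 0.1454952057891442
```

```bash
python3 -m crank '[[0.03,-0.035,0,0,0,0,1],[0.06,-0.07,0,0,0,0,1],[0.09,-0.105,0,0,0,0,1],[0.12,-0.14,0,0,0,0,1],[0.15,-0.175,0,0,0,0,1]]'
python3 -m crank '[[0.03,-0.035,0,0,0,0,1],[0.06,-0.07,0,0,0,0,1],[0.09,-0.105,0,0,0,0,1],[0.12,-0.14,0,0,0,0,1],[0.15,-0.175,0,0,0,0,1]]'
python3 go.py 508 313 120
```

```text
clock: 1.1
eef_pos: [390.1, -113.9, 250.0]
tcp_rot: [3.141, -0.0, 0.453]
contact_force: [1.4, 0.0, -0.7]
opening: -0.001
grasp_force: 0.0
clock: 1.6
eef_pos: [448.2, 109.4, 249.9]
tcp_rot: [3.141, 0.0, 0.454]
contact_force: [1.6, -0.3, -0.1]
opening: 0.003
grasp_force: 0.0
shift [ 0.1431 -0.1568  0.1299] len 0.249 F [ 1.63 -0.34 -0.06] t 1.6 rot [3.141 0.    0.454] q [ 0.24  0.09  1.97 -0.    1.08  1.35] open 0.0026926917814957905
```

```bash
python3 -m crank '[[0.03,-0.033,0.01,0,0,0,1],[0.06,-0.066,0.03,0,0,0,1],[0.09,-0.1,0.06,0,0,0,1],[0.12,-0.13,0.09,0,0,0,1],[0.141,-0.155,0.115,0,0,0,1]]'
python3 -m crank '[[0,0,0,0,0,0,1],[0,0,0,0,0,0,1],[0,0,0,0,0,0,1]]'
python3 go.py 508 313 80
python3 - <<'E'
from h import *
from rig import cams
f=cams.grab_frame('top');a=f['image'][170:250,130:230,::-1]
g=cams.grab_frame('side');b=g['image'][110:190,200:300,::-1]
cv2.imwrite('pics/c2.png',cv2.resize(np.hstack([a,b]),(800,320),interpolation=cv2.INTER_CUBIC))
E
```

```text
clock: 2.1
eef_pos: [507.4, 310.5, 133.6]
tcp_rot: [3.142, -0.0, 0.454]
contact_force: [0.8, -0.4, 1.2]
opening: -0.004
grasp_force: 0.0
clock: 2.4
eef_pos: [507.0, 307.9, 135.5]
tcp_rot: [3.141, 0.0, 0.454]
contact_force: [-0.8, -0.1, 0.1]
opening: -0.003
grasp_force: 0.0
shift [ 0.0032 -0.0042  0.0555] len 0.056 F [-0.85 -0.13  0.07] t 2.4 rot [3.141 0.    0.454] q [ 0.54  0.43  1.8  -0.    0.91  1.66] open -0.0025625591245276133
```

View pics/c2.png

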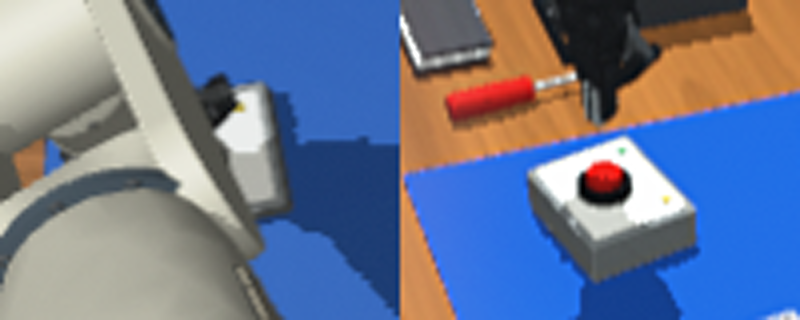

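The side crop shows the shut fingertips at about full-image pixel (250,140), above the button's top at about (251,152). The top view is hidden by the arm. I'll check the fingertip reading against the arm's own pose.

```bash
python3 - <<'E'
from h import *
S=load('side')
print(back(S,[[250,140.3]],[116.5]),proj(S,[[507,308,116.5],[508,313,55],[508,311,55],[511,319,55]]))
E
```

```text
[[507.61833434 303.84086639 116.5       ]] [[249.43487021 139.61130449]
 [250.1026648  153.81814142]
 [250.28083109 154.16886405]
 [250.43054361 152.58399533]]
```

The readings agree. Descend and press.

```bash
python3 -m crank '[[0.003,-0.004,0.02,0,0,0,1],[0.003,-0.004,0.04,0,0,0,1],[0.003,-0.004,0.055,0,0,0,1],[0.003,-0.004,0.055,0,0,0,1]]'
python3 -m crank '[[0,0,0.004,0,0,0,1],[0,0,0.008,0,0,0,1],[0,0,0.011,0,0,0,1],[0,0,0.011,0,0,0,1]]'
python3 go.py 508 313 66
```

```text
clock: 2.9
eef_pos: [508.3, 312.7, 79.8]
tcp_rot: [3.141, -0.0, 0.453]
contact_force: [-0.9, -1.3, 4.3]
opening: -0.001
grasp_force: 2.1
clock: 3.3
eef_pos: [508.8, 313.2, 77.3]
tcp_rot: [3.142, -0.002, 0.453]
contact_force: [-23.3, -14.8, 82.6]
opening: 0.002
grasp_force: 41.1
shift [-0.0008 -0.0002  0.0113] len 0.011 F [-23.28 -14.76  82.6 ] t 3.3 rot [ 3.142e+00 -2.000e-03  4.530e-01] q [ 0.55  0.52  1.82 -0.    0.8   1.67] open 0.001935062965803062
```

The force reached 83 N with the TCP at 77 mm, about 9 mm sooner than expected. I'll ease off in small steps and watch force against height, to see whether this is the spring bottomed out.

```bash
python3 -c "
from h import *
from rig import cams
g=cams.grab_frame('side');cv2.imwrite('pics/c3.png',cv2.resize(g['image'][110:190,200:300,::-1],(800,600),interpolation=cv2.INTER_CUBIC))"
python3 -m crank '[[0,0,-0.008,0,0,0,1],[0,0,-0.008,0,0,0,1]]' | egrep 'eef|contact'
for i in 1; do python3 -m crank '[[0,0,-0.002,0,0,0,1],[0,0,-0.002,0,0,0,1]]' | egrep 'eef|contact'; done
python3 -m crank '[[0,0,-0.002,0,0,0,1],[0,0,-0.002,0,0,0,1]]' | egrep 'eef|contact'
python3 -m crank '[[0,0,-0.002,0,0,0,1],[0,0,-0.002,0,0,0,1]]' | egrep 'eef|contact'
python3 -m crank '[[0,0,-0.002,0,0,0,1],[0,0,-0.002,0,0,0,1]]' | egrep 'eef|contact'
python3 -m crank '[[0,0,-0.002,0,0,0,1],[0,0,-0.002,0,0,0,1]]' | egrep 'eef|contact'
```

```text
eef_pos: [509.1, 313.3, 80.2]
contact_force: [0.6, -0.7, 3.8]
eef_pos: [509.0, 313.4, 80.0]
contact_force: [2.6, -1.0, 3.7]
eef_pos: [508.5, 313.5, 81.2]
contact_force: [3.0, -0.3, 3.7]
eef_pos: [507.9, 313.5, 82.9]
contact_force: [1.4, -0.5, 1.7]
eef_pos: [507.5, 313.3, 84.8]
contact_force: [-0.2, 0.2, 1.5]
eef_pos: [507.6, 313.3, 86.9]
contact_force: [0.1, 0.4, -0.0]
```

View pics/c3.png

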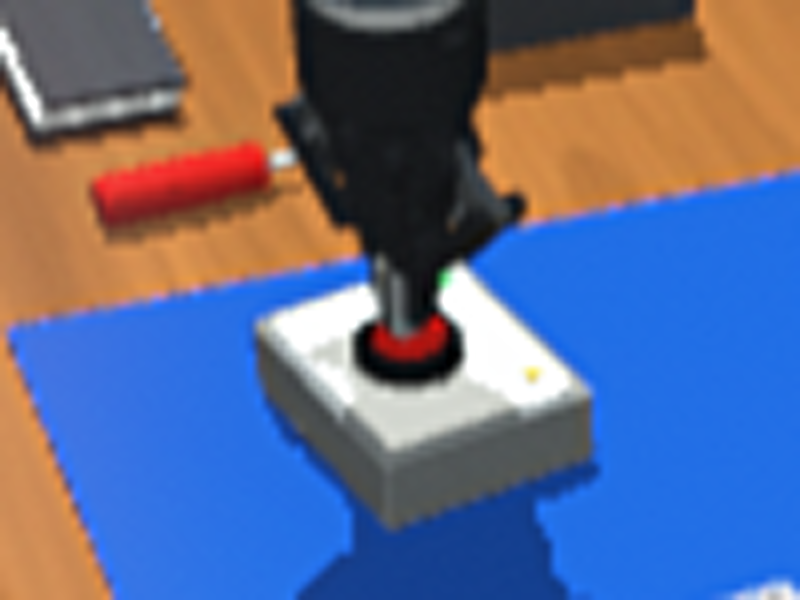

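The side crop shows the fingertips in the middle of the pressed red button, at crop (405,335). The spring force ran smoothly from 0 at TCP 85 mm to bottoming at about 79 mm, so it was pressed fully and released. The shut tips reach about 10 mm further than the nominal 19 mm, so I'll point with the TCP 48 mm above each hub.

```bash
python3 -m crank '[[0,0,-0.03,0,0,0,1],[0,0,-0.06,0,0,0,1],[0,0,-0.06,0,0,0,1],[0,0,-0.06,0,0,0,1]]'; python3 go.py 565 74 147
```

```text
clock: 4.95
eef_pos: [508.1, 313.5, 147.3]
tcp_rot: [-3.141, -0.001, 0.454]
contact_force: [-1.1, 0.5, 0.7]
opening: -0.002
grasp_force: 0.0
shift [-0.0538  0.2402  0.0003] len 0.246 F [-1.12  0.54  0.65] t 4.95 rot [-3.141e+00 -1.000e-03  4.540e-01] q [0.55 0.42 1.78 0.   0.93 1.67] open -0.0017105203892523997
```

```bash
python3 -m crank '[[-0.01,0.045,0,0,0,0,1],[-0.02,0.09,0,0,0,0,1],[-0.03,0.135,0,0,0,0,1],[-0.04,0.18,0,0,0,0,1],[-0.05,0.22,0,0,0,0,1]]'
python3 -m crank '[[-0.004,0.02,0,0,0,0,1],[-0.004,0.02,0,0,0,0,1],[-0.004,0.02,0,0,0,0,1]]'; python3 go.py 565 74 67
```

```text
clock: 5.45
eef_pos: [558.8, 91.6, 145.5]
tcp_rot: [-3.141, 0.002, 0.454]
contact_force: [-0.5, 0.1, -0.1]
opening: 0.001
grasp_force: 0.0
clock: 5.75
eef_pos: [563.9, 73.9, 145.9]
tcp_rot: [-3.141, 0.002, 0.452]
contact_force: [-0.3, 0.7, -0.4]
opening: -0.004
grasp_force: 0.0
shift [0.0012 0.0004 0.0789] len 0.079 F [-0.29  0.66 -0.36] t 5.75 rot [-3.141e+00  2.000e-03  4.520e-01] q [0.13 0.39 1.84 0.   0.91 1.25] open -0.004142132479203936
```

```bash
python3 -m crank '[[0.001,0,0.03,0,0,0,1],[0.001,0,0.05,0,0,0,1],[0.001,0,0.065,0,0,0,1],[0.001,0,0.077,0,0,0,1],[0.001,0,0.078,0,0,0,1]]'
python3 -m crank '[[0,0,0,0,0,0,1],[0,0,0,0,0,0,1]]'; python3 go.py 565 74 67
python3 - <<'E'
from h import *
from rig import cams
g=cams.grab_frame('side');cv2.imwrite('pics/c4.png',cv2.resize(g['image'][160:250,240:360,::-1],(800,600),interpolation=cv2.INTER_CUBIC))
E
```

```text
clock: 6.25
eef_pos: [564.5, 75.0, 67.4]
tcp_rot: [-3.141, 0.002, 0.455]
contact_force: [-0.6, 0.7, -0.0]
opening: -0.002
grasp_force: 0.0
clock: 6.45
eef_pos: [566.2, 74.7, 69.7]
tcp_rot: [3.141, -0.001, 0.454]
contact_force: [-0.4, -0.3, -0.6]
opening: 0.001
grasp_force: 0.0
shift [-0.0014  0.0001  0.0027] len 0.003 F [-0.42 -0.33 -0.55] t 6.45 rot [ 3.141e+00 -1.000e-03  4.540e-01] q [0.13 0.5  1.88 0.   0.76 1.25] open 0.0009011197254410831
```

View pics/c4.png

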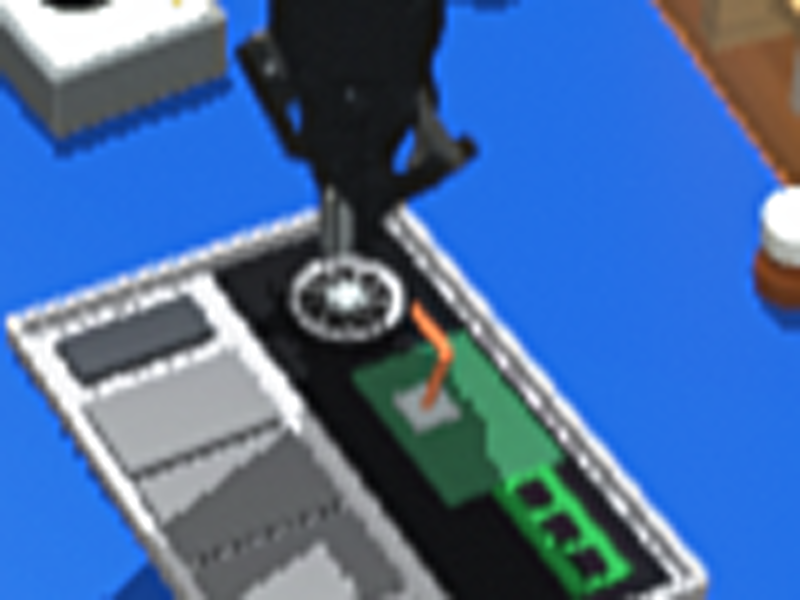

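The crop shows the fingertips at (338,255), just above the laptop fan's hub at (345,297). Full-image pixels are about (291,198) and (292,204.5). I'll check these against the projection while holding for over two seconds.

```bash
python3 - <<'E'
from h import *
S=load('side')
print(proj(S,[[565,74,19],[566,74.5,50],[566,74.5,40],[485,-277,18]]),back(S,[[291.75,204.5]],[19]),back(S,[[312.2,304]],[18]))
E
for i in 1; do python3 -m crank '[[-0.001,0,0.002,0,0,0,1],[-0.001,0,0.002,0,0,0,1],[-0.001,0,0.002,0,0,0,1],[-0.001,0,0.002,0,0,0,1],[-0.001,0,0.002,0,0,0,1]]'|egrep 'eef|clock'; done
python3 -m crank '[[0,0,0,0,0,0,1],[0,0,0,0,0,0,1],[0,0,0,0,0,0,1],[0,0,0,0,0,0,1],[0,0,0,0,0,0,1]]'|egrep 'eef|clock'
python3 -m crank '[[0,0,0,0,0,0,1],[0,0,0,0,0,0,1],[0,0,0,0,0,0,1],[0,0,0,0,0,0,1],[0,0,0,0,0,0,1]]'|egrep 'eef|clock'
python3 -m crank '[[0,0,0,0,0,0,1],[0,0,0,0,0,0,1],[0,0,0,0,0,0,1],[0,0,0,0,0,0,1],[0,0,0,0,0,0,1]]'|egrep 'eef|clock'
python3 -m crank '[[0,0,0,0,0,0,1],[0,0,0,0,0,0,1],[0,0,0,0,0,0,1],[0,0,0,0,0,0,1],[0,0,0,0,0,0,1]]'|egrep 'eef|clock'
python3 -m crank '[[0,0,-0.03,0,0,0,1],[0,0,-0.06,0,0,0,1],[0,0,-0.08,0,0,0,1],[0,0,-0.08,0,0,0,1]]'
python3 go.py 485 -277 147
```

```text
[[291.40078214 204.6407524 ]
 [291.84776451 197.09289443]
 [291.78242311 199.49354945]
 [311.09477665 303.33830091]] [[566.23109137  74.2201909   19.        ]] [[ 486.86985214 -279.76462161   18.        ]]
clock: 7.0
eef_pos: [564.7, 74.0, 67.0]
clock: 7.5
eef_pos: [564.7, 74.0, 67.0]
clock: 8.0
eef_pos: [564.7, 74.0, 67.0]
clock: 8.5
eef_pos: [564.7, 74.0, 67.0]
clock: 9.0
eef_pos: [564.7, 74.0, 67.0]
clock: 9.4
eef_pos: [566.6, 74.3, 149.9]
tcp_rot: [3.14, -0.005, 0.454]
contact_force: [0.7, 0.1, 0.1]
opening: 0.001
grasp_force: 0.0
shift [-0.2273  0.28    0.0023] len 0.361 F [0.67 0.11 0.14] t 9.4 rot [ 3.14  -0.005  0.454] q [ 0.13  0.38  1.84 -0.    0.91  1.24] open 0.001122976308333036
```

```bash
python3 -m crank '[[-0.027,0.034,0,0,0,0,1],[-0.054,0.068,0,0,0,0,1],[-0.081,0.102,0,0,0,0,1],[-0.109,0.136,0,0,0,0,1],[-0.136,0.168,0,0,0,0,1]]'|egrep 'eef|clock'
python3 -m crank '[[-0.027,0.034,0,0,0,0,1],[-0.054,0.067,0,0,0,0,1],[-0.081,0.1,0,0,0,0,1],[-0.09,0.111,0,0,0,0,1],[-0.09,0.111,0,0,0,0,1]]'
python3 go.py 486 -278 66
```

```text
clock: 9.9
eef_pos: [515.0, -138.1, 146.1]
clock: 10.4
eef_pos: [483.0, -277.2, 146.1]
tcp_rot: [-3.141, 0.001, 0.451]
contact_force: [-0.0, 0.6, -0.7]
opening: -0.002
grasp_force: 0.0
shift [0.0024 0.0021 0.0801] len 0.08 F [-0.01  0.65 -0.7 ] t 10.4 rot [-3.141e+00  1.000e-03  4.510e-01] q [-0.52  0.37  1.87 -0.    0.9   0.6 ] open -0.0016299227154802354
```

```bash
python3 -m crank '[[0.002,0.001,0.03,0,0,0,1],[0.002,0.001,0.05,0,0,0,1],[0.002,0.001,0.065,0,0,0,1],[0.002,0.001,0.077,0,0,0,1],[0.002,0.001,0.079,0,0,0,1]]'|egrep 'eef|clock'
python3 -m crank '[[0,0,0,0,0,0,1],[0,0,0,0,0,0,1],[0,0,0,0,0,0,1]]'|egrep 'eef|clock|contact'; python3 go.py 486 -278 66
python3 - <<'E'
from h import *
from rig import cams
g=cams.grab_frame('side');cv2.imwrite('pics/c5.png',cv2.resize(g['image'][250:360,260:400,::-1],(763,600),interpolation=cv2.INTER_CUBIC))
E
```

```text
clock: 10.9
eef_pos: [485.6, -274.7, 66.5]
clock: 11.2
eef_pos: [486.6, -276.1, 68.8]
contact_force: [0.3, -0.2, -0.0]
shift [-0.0014  0.0014  0.0028] len 0.003 F [ 0.28 -0.21 -0.05] t 11.2 rot [ 3.14e+00 -1.00e-03  4.54e-01] q [-0.52  0.49  1.91  0.    0.74  0.6 ] open 0.003758478969826423
```

View pics/c5.png

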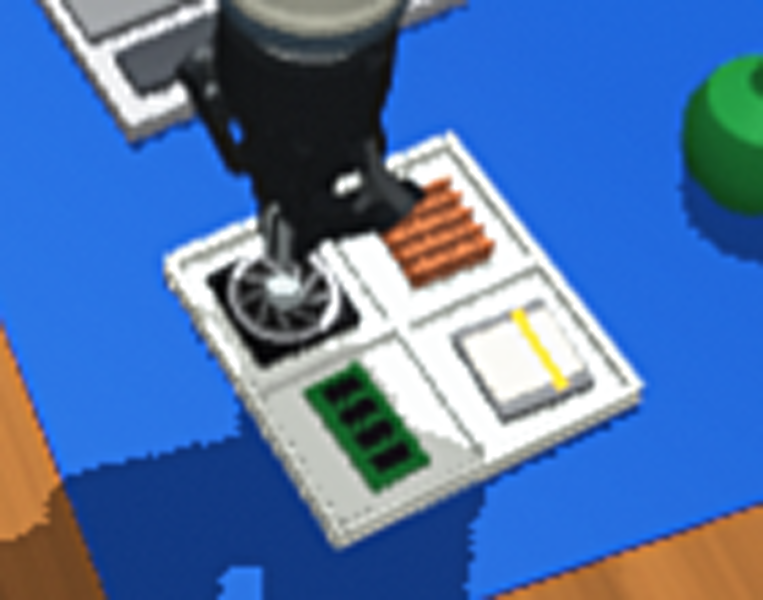

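The crop shows the fingertips at about (280,265), just above the spare fan's hub at (283,291), with all spares in place and no contact. I'll hold here for over two seconds and then hand in.

```bash
python3 -m crank '[[-0.001,0.001,0,0,0,0,1],[-0.001,0.001,0,0,0,0,1],[-0.001,0.001,0,0,0,0,1],[-0.001,0.001,0,0,0,0,1],[-0.001,0.001,0,0,0,0,1]]'|egrep 'eef|clock'
python3 -m crank '[[0,0,0,0,0,0,1],[0,0,0,0,0,0,1],[0,0,0,0,0,0,1],[0,0,0,0,0,0,1],[0,0,0,0,0,0,1]]'|egrep 'eef|clock'
python3 -m crank '[[0,0,0,0,0,0,1],[0,0,0,0,0,0,1],[0,0,0,0,0,0,1],[0,0,0,0,0,0,1],[0,0,0,0,0,0,1]]'|egrep 'eef|clock'
python3 -m crank '[[0,0,0,0,0,0,1],[0,0,0,0,0,0,1],[0,0,0,0,0,0,1],[0,0,0,0,0,0,1],[0,0,0,0,0,0,1]]'|egrep 'eef|clock'
python3 -m crank '[[0,0,0,0,0,0,1],[0,0,0,0,0,0,1],[0,0,0,0,0,0,1],[0,0,0,0,0,0,1],[0,0,0,0,0,0,1]]'|egrep 'eef|clock|contact'
python3 -c "
from rig import sign_off
print(sign_off())"
```

```text
clock: 11.75
eef_pos: [485.6, -277.2, 68.0]
clock: 12.25
eef_pos: [485.6, -277.2, 68.0]
clock: 12.75
eef_pos: [485.7, -277.2, 68.0]
clock: 13.25
eef_pos: [485.6, -277.1, 68.0]
clock: 13.75
eef_pos: [485.7, -277.2, 68.0]
contact_force: [-0.7, 0.7, 0.3]
the job is handed in; nothing more can be done
None
```

I pressed the red button (peak about 83 N, more than intended) and let it back up, pointed at the laptop fan and then the spare fan for over two seconds each, and handed the job in at about 14 s still pointing at the spare; no verdict came back, and I saw no contact with the laptop, tray or spares.

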